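# Hang a part carrier on the bench stand's snap hook

### The arm

A 6-joint arm with a two-finger parallel gripper is mounted at the origin on the work surface. World frame = base frame: x ahead of the robot, y to its left, z up, the work surface at z = 0. Lengths are in m, angles in rad, forces in N, time in s.
With the tool pointing down it reaches from about 0.15 to 0.775 m from the base axis. Payload 6.1 kg.
Tool frame: the origin (TCP) lies on the centre line of the jaws, within the pads' length; the fingertips stand 25 mm ahead of it and the grasp point (between the pads) lies 6 mm ahead of it (nose_length is the z of the fingertips in the tool frame, in m); z points along the fingers, x is the direction in which the jaws open and shut, and the axes are right-handed (so a half turn about z gives the same grasp; the last joint's range is limited). The gripper opens to 85 mm and grips with 20 to 120 N. Pads are 22 mm wide; open, the fingers measure 114 mm over their backs; the gripper's body (76 mm by 85 mm) begins 54 mm behind the grasp point. The pads swing forward as they close: fully open they stand 13 mm farther back than shut.
Start: joints at [0, 0.126, -0.04, 1.405, 0, 1.571], TCP at [0.525, -0, 0.256] pointing down, gripper open.
Joint ranges: [-2.72, 2.72], [-0.95, 1.95], [-1.27, 1.35], [-1.78, 2.02], [-1.46, 1.47], [-3.14, 3.14]. Speed limits (rad/s): [2.39, 2.39, 3.01, 3.14, 3.14, 3.14].

### API

Orientations are given as a unit quaternion [w, x, y, z].
In Python, from plant import * gives the robot as it stands.
- The arm moves only by the tool servo_tool, never from a script. Its argument "motion" is a list of rows, each an object with "offset": the shift along the tool's x, y, z in cm, a list of three; "rot": the turn, a rotation vector about the tool's x, y, z in rad, a list of three; "gripper": the opening, from 0 (shut) to 1 (fully open). A call has 1 to 12 rows; each row is the pose to reach, as a shift and turn from the pose commanded when the call began, along the tool's axes at that moment; what a row does not reach only later rows make up. A row lasts 1/10 s, in which the tool goes at most 50 mm and 8.59 degrees, less where a joint would pass 70% of its speed; a pose out of reach is approached as far as the arm can. A call with a gripper value outside its range is refused whole. The fingers move at their own pace and stop on an object; "force" is the grip in N (left out, the last holds). Time passes only in rows, so rows that repeat a pose let the fingers close. It gives the time, the measured TCP pose, the force and the opening at its end, in the units of the state.
- get_state(): the state, without advancing time (a new reading comes with each control period).
- capture(name): name is "scene" or "side" or "wrist"; returns the picture (384x512x3 uint8, blue, green, red); there is no depth.
- calibration(name): a dict with "K" (3x3 intrinsics, pixels), "rvec" (rotation vector, rad) and "tvec" (3), from world to camera coordinates, as OpenCV has them. Camera axes: x right, y down, z forward; pixel columns grow to the right and rows downward; lengths in m; the calibration is good to about 2 mm. A picture is of the moment at which its call begins: read the wrist's pose just before it. calibration takes no time and is no camera call; for the wrist camera it gives the pose at the moment of the call.
- sign_off(): hands the job in, once; it reports no verdict.
Trained networks look in the newest picture that a camera, given by its name, has taken for a name from the list of things; names that differ only in an ending like _2 or _b are one class to them, and where a whole thing is asked for, a point or a joint stands for the part that bears it (a point fixed in the world has none). Each returns a list of dicts, best first, with "confidence" (0 to 1); they miss things now and then, are a little off and sometimes report something else, mostly with a low value. They report only what shows in the picture. A call takes as long as a camera call. They do not tell look-alikes from the thing itself.
- look_for(camera, name): "extent" ([left, top, width, height] in pixels, round what is visible of it).
- cut_out(camera, name): "region" (384x512 bool, what is visible of it) and "extent" ([left, top, width, height] in pixels, round what is visible of it).
The state is a dict: "clock": time; "qpos": joint angles; "qd": joint speeds; "tau": joint torques, N m; "tool_pos": TCP position; "ee_rot": TCP orientation; "wrist_force": force on the tool from outside, world axes, zero at the start; "moment": the same for the moment, N m; "grip_width": finger opening in m.
Only numpy, scipy, OpenCV 4.12 (cv2) and the standard library are available. Lean on these libraries where they do the work, as an engineer would, in place of code of your own. Each camera call takes 0.05 s, during which the arm holds its last target. There are 200 camera calls.

### The job

Hang the part carrier with the blue grip on the stand's spring hook: pick it up, pass the hook's tip through the window below its crossbar, and press the crossbar down on the hook's red gate, firmly but never harder than 25 N, until it gives way and snaps shut above the bar. Let the carrier alone open the gate, keep the gripper off the hook, then ease off and let go so that the carrier hangs still and upright; do not disturb the orange carrier, the handpiece, the jar or the bottle.

Things in the scene. Friction and masses are not known exactly. Their poses are not given: they have to be found in the camera images.
- stand: Stand fixed to the table; place and heading vary. Grey foot plate 110 x 130 x 12 mm (x = 23 to 133 mm), upright 22 mm steel column, 200 mm tall, axis at x = 78 mm, on which a yellow collar (x = 60 to 96 mm) carries the hook. Origin: on the table straight below the middle of the hook's mouth; +x level from the mouth to the column, y across the hook, z up. Under the mouth is only table.
- hook: Snap hook, a J of 10 mm round bar in the stand's x-z plane, axes as the stand's. Origin: middle of the 28 mm wide mouth, on the line of the shut gate, 200 mm over the table when unloaded. It is sprung: it sinks straight down under load, about 7 mm per N beyond the first 0.2 to 2 N, 42 mm at most (hard stop), and rises again. Nothing of the stand is more than 8 mm above this origin.
- hook_tip (a point): Round top of the hook's free tip, 19 mm from the hook's origin on the side away from the column and 8 mm above it. The tip is an upright 10 mm prong; the shank on the column side (x = +19 mm) is alike, 5 mm high.
- hook_bowl (a point): Lowest point inside the hook's bowl, 33 mm below the hook's origin and 8 mm from it towards the tip; a hung crossbar lies here, beside the tip. The underside of the hook, and of the arm from it to the collar, is 10 mm lower.
- gate (a joint): Sprung red gate, a 7 mm round bar 32 mm long hinged on the shank (hook x = +18 mm, z = 0), free end at the tip. Rad: 0 = shut (level across the mouth), up to 1.25 as the free end swings down into the bowl; shuts by itself. A bar pressed down beside the tip needs 5 to 10 N; nearer the hinge far more. It gives way at about 0.7 rad, the bar 15 to 20 mm below its line, and shuts over the bar as the hook rises.
- carrier_blue: Part carrier to hang, 0.25 to 0.5 kg, loose, upright on the table: steel foot 48 mm across, 24 mm tall; two upright 7 mm rails at y = +-20 mm (33 mm clear between); level 8 mm crossbar along y, centre 104 mm up. Lower window open from 28 to 100 mm up, upper from 108 to 160. Origin: centre of the foot's underside, z up; a half turn makes no difference. Hangs upright from the bar.
- carrier_blue_grip (a point): Middle of the blue carrier's grip block on top of its rails: 14 mm (carrier x) by 50 mm (y) by 34 mm tall, 160 to 194 mm above the foot's underside, this point 177 mm up.
- carrier_blue_bar (a point): Middle of the blue carrier's crossbar, on its axis, 104 mm above the foot's underside; axes as the carrier's.
- carrier_orange: An identical carrier with an orange grip, to be left where it stands. Origin and axes as the blue one.
- handpiece: Black and steel deburring handpiece lying on the mat, 150 mm long, 22 mm thick; leave alone. Origin near its middle, on the table.
- jar: Jar with black cap, 56 mm wide, 60 mm tall; leave alone. Origin: centre of its underside.
- oil: Small bottle with red cap, 48 mm wide, 130 mm tall; leave alone. Origin: centre of its underside.
Things that resemble listed ones, but are neither listed nor needed, are in the scene too. Leave any turquoise look-alike of the carrier_blue alone.

How it is judged:
On the way, in this order (a step that is already met when the one before it is completed fails the run):
1. the blue carrier is lifted clear of the table (height (world z) of carrier_blue above 0.02 m), for 0.2 s.
2. the blue carrier's crossbar, in the hook's mouth, presses the gate open (value of joint gate above 0.45 rad and contact force between carrier_blue and hook above 2 N and x of carrier_blue_bar in the frame of hook between -0.018 and 0.014 m and z of carrier_blue_bar in the frame of hook below 0 m).
At the end, for the whole second after the job is handed in: Blue carrier hangs by its crossbar in the hook, its weight on it (over 1 N): bar's middle 20 to 40 mm below the gate's line, -16 to +6 mm along the hook's x, within 20 mm in y; gate shut (under 0.12 rad); carrier within 0.25 rad of upright, at rest (under 0.05 m/s) (value of joint gate below 0.12 rad and x of carrier_blue_bar in the frame of hook between -0.016 and 0.006 m and y of carrier_blue_bar in the frame of hook between -0.02 and 0.02 m and z of carrier_blue_bar in the frame of hook between -0.04 and -0.02 m and contact force between carrier_blue and hook above 1 N and angle between carrier_blue's own z axis and vertical below 0.25 rad and linear speed of carrier_blue below 0.05 m/s); the robot touches nothing.
It fails at once if the blue carrier presses on the hook or its gate with more than 25 N (contact force between carrier_blue and hook above 25 N).
It fails at once if the gripper's fingers press on the hook or its gate (over 2 N) (contact force between the fingers and hook above 2 N).
It fails at once if the orange carrier is moved by more than 30 mm or tipped (distance of carrier_orange from where it was at the start of the episode above 0.03 m or angle between carrier_orange's own z axis and vertical above 0.3 rad).
It fails at once if the handpiece, jar or bottle is moved by more than 30 mm (distance of any of handpiece, jar, oil from where it was at the start of the episode above 0.03 m).
It also fails if it takes over 58 s, if anything falls off the work surface, if the arm or the gripper's body presses on something with over 40 N, if the wrist force passes 120 N, or if a joint passes its speed limit or range.

## Working session

There is one attempt and no reset: what is moved stays moved. The work goes in short steps, Python scripts to look and compute and a tool call to move; the robot and the scene stay as the last step left them, time stands still between calls to the robot, and variables do not carry over. Pictures are saved under pics/ and viewed, about 8 in all and at most 12, crops included, and the job is handed in when it is done.

Besides the shell and the picture viewer there is one more tool, called as name([rows], argument=value, ...), one row to a line, values as JSON. servo_tool: Moves the arm, as the interface text tells. Its arguments: {"type":"object","properties":{"motion":{"type":"array","items":{"type":"object","properties":{"offset":{"type":"array","items":{"type":"number"}},"rot":{"type":"array","items":{"type":"number"}},"gripper":{"type":"number"}}}},"force":{"type":"number"}},"required":["motion"]}

```bash
mkdir -p pics; ls; python3 - <<'E'
from plant import *
import cv2, numpy as np
a=capture("scene"); b=capture("side")
cv2.imwrite("pics/a.png",np.hstack([a,b])[:, :])
cv2.imwrite("pics/a.png",cv2.resize(np.vstack([a,b]),None,fx=0.78,fy=0.78)) if 0 else None
cv2.imwrite("pics/s.png",cv2.resize(a,(800,600))); cv2.imwrite("pics/d.png",cv2.resize(b,(800,600)))
for c in("scene","side"):
  k=calibration(c); R=cv2.Rodrigues(np.array(k["rvec"]))[0]; print(c,np.array(k["K"]).round(1).tolist(),(-R.T@np.array(k["tvec"]).ravel()).round(3),R.round(3).tolist())
  for n in("carrier_blue_grip","carrier_blue","hook","stand","gate","carrier_orange"):
    print(n,[(np.round(d["extent"]).tolist(),round(d["confidence"],2)) for d in look_for(c,n)])
print(get_state())
E
```

```text
pics
scene [[414.9, 0.0, 252.8], [0.0, 414.9, 193.4], [0.0, 0.0, 1.0]] [0.997 0.539 0.871] [[-0.735, 0.678, -0.014], [0.499, 0.526, -0.689], [-0.459, -0.513, -0.725]]
carrier_blue_grip [([159.0, 130.0, 28.0, 59.0], 0.66), ([157.0, 112.0, 26.0, 61.0], 0.62)]
carrier_blue [([193.0, 109.0, 19.0, 59.0], 0.84), ([152.0, 110.0, 29.0, 59.0], 0.83), ([163.0, 128.0, 23.0, 59.0], 0.6), ([258.0, 209.0, 44.0, 54.0], 0.41), ([237.0, 139.0, 16.0, 62.0], 0.28)]
hook [([256.0, 211.0, 52.0, 53.0], 0.76)]
stand [([235.0, 208.0, 70.0, 113.0], 0.82)]
gate [([284.0, 213.0, 18.0, 10.0], 0.57)]
carrier_orange [([238.0, 143.0, 15.0, 60.0], 0.83)]
side [[401.8, 0.0, 258.0], [0.0, 401.8, 189.4], [0.0, 0.0, 1.0]] [0.22  0.967 0.846] [[-0.954, -0.3, 0.018], [-0.185, 0.538, -0.822], [0.237, -0.788, -0.569]]
carrier_blue_grip [([287.0, 138.0, 13.0, 50.0], 0.92), ([270.0, 125.0, 12.0, 53.0], 0.6), ([257.0, 156.0, 14.0, 30.0], 0.56)]
carrier_blue [([267.0, 127.0, 14.0, 52.0], 0.8), ([261.0, 150.0, 7.0, 37.0], 0.76), ([287.0, 137.0, 16.0, 54.0], 0.52)]
hook [([217.0, 201.0, 12.0, 11.0], 0.68), ([189.0, 203.0, 44.0, 
[... 158 characters left out ...]
 165.0, 13.0, 52.0], 0.6)]
{'clock': 0.7, 'qpos': array([ 2.55689315e-06,  1.25752636e-01, -3.95922556e-02,  1.40540902e+00,
        9.50968017e-06,  1.57082065e+00]), 'qd': array([ 0.00092542, -0.00027944,  0.00073294,  0.00286148,  0.00242617,
        0.0006674 ]), 'tau': array([-3.63373249e-03, -4.35552371e+01,  3.53025627e+01,  8.59362808e-04,
       -3.34036113e-04, -1.70399869e-05]), 'tool_pos': array([5.24978210e-01, 3.91468167e-06, 2.56322942e-01]), 'ee_rot': array([-4.75512510e-06,  1.00000000e+00, -1.08831662e-05,  2.12061559e-05]), 'wrist_force': array([0.06703589, 0.53330871, 1.09047544]), 'moment': array([-0.06627957, -0.02418559, -0.00137304]), 'grip_width': 0.0853391474253045}
```

View pics/s.png

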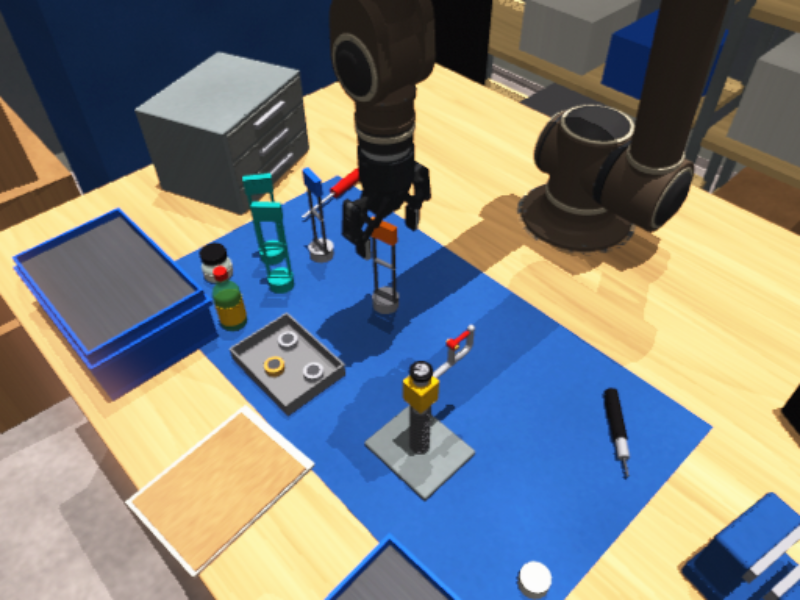

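View pics/d.png

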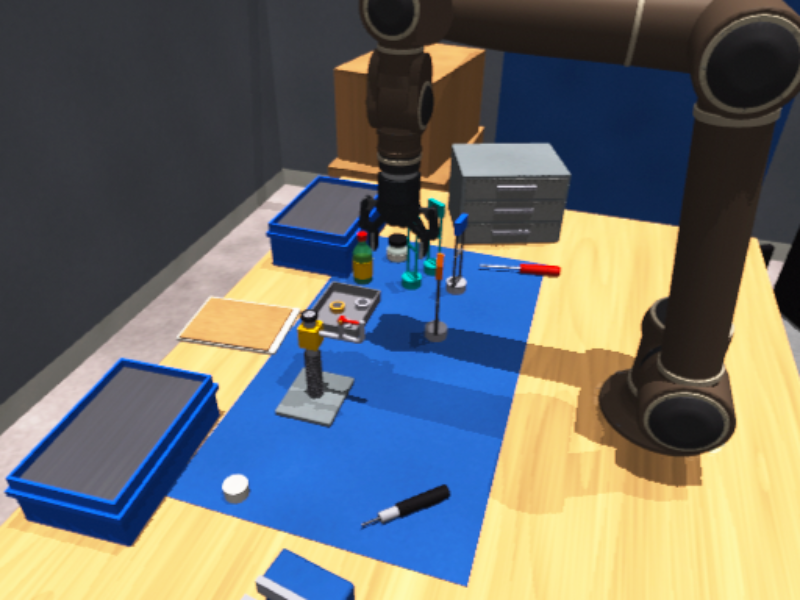

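The scene view shows the blue carrier with its grip at about (313,181) and foot at (321,249) at 800 px scale. The hook tip is near (472,329), the gate near (460,338) and the column top near (420,370). The side view shows the grip at (460,225), the gate at (350,322) and the column top at (310,315).

```bash
cat > h.py <<'E'
from plant import *
import cv2, numpy as np
def cam(c):
    k=calibration(c); R=cv2.Rodrigues(np.array(k["rvec"],float))[0]; t=np.array(k["tvec"],float).ravel(); return np.array(k["K"],float),R,t
def ray(C,uv):
    K,R,t=C; return -R.T@t, R.T@np.linalg.inv(K)@np.array([*uv,1.])
def atz(C,uv,z):
    o,d=ray(C,uv); return o+d*(z-o[2])/d[2]
def tri(views):
    A=np.zeros((3,3));b=np.zeros(3);P=[]
    for C,uv in views:
        o,d=ray(C,uv);d/=np.linalg.norm(d);M=np.eye(3)-np.outer(d,d);A+=M;b+=M@o;P.append((M,o))
    x=np.linalg.solve(A,b); return x,[round(float(np.linalg.norm(M@(x-o)))*1000,1) for M,o in P]
def proj(C,X):
    K,R,t=C; return cv2.projectPoints(np.array(X,float).reshape(-1,1,3),R,t,K,None)[0].reshape(-1,2)
def hsv(im,lo,hi,box=None):
    m=cv2.inRange(cv2.cvtColor(im,cv2.COLOR_BGR2HSV),np.array(lo),np.array(hi))
    if box: 
        z=np.zeros_like(m);x,y,w,h=box;z[y:y+h,x:x+w]=m[y:y+h,x:x+w];m=z
    return m
E
python3 - <<'E'
from h import *
S,D=cam("scene"),cam("side")
s=lambda u,v:(u*.64,v*.64)
T=lambda n,a,b:print(n,*tri([(S,s(*a)),(D,s(*b))]))
T("grip",(313,181),(460,225)); T("foot",(321,249),(456,285))
print(atz(S,s(313,181),.177),atz(D,s(460,225),.177),"foot",atz(S,s(321,249),.012),atz(D,s(456,285),.012))
T("coltop",(420,370),(310,315));T("gate",(460,338),(350,321))
for n,u in(("tip",(472,326)),("gate",(460,338)),("shank",(451,345))):print(n,atz(S,s(*u),.2))
print("col",atz(S,s(420,370),.205),atz(D,s(310,315),.205))
T("orange",(384,232),(438,265));print(atz(S,s(386,300),.012))
a=capture("scene");b=capture("side")
ca=cv2.resize(a[100:275,180:320],None,fx=4,fy=4,interpolation=2)[:600]
cb=cv2.resize(b[125:225,170:310],None,fx=4,fy=4,interpolation=2)
cv2.imwrite("pics/c.png",cv2.resize(a[100:250,180:320],(560,600),interpolation=2));cv2.imwrite("pics/e.png",cb)
E
```

```text
grip [ 0.46212694 -0.27268934  0.17666895] [1.9, 1.9]
foot [ 0.46136026 -0.2765913   0.01115542] [1.2, 1.2]
[ 0.46062309 -0.27506472  0.177     ] [ 0.46200941 -0.26827091  0.177     ] foot [ 0.46089725 -0.27736985  0.012     ] [ 0.46126039 -0.27325713  0.012     ]
coltop [0.62763425 0.1722421  0.1938473 ] [0.2, 0.2]
gate [0.55281686 0.17287636 0.19904685] [0.2, 0.2]
tip [0.52588149 0.17005919 0.2       ]
gate [0.55361298 0.17360416 0.2       ]
shank [0.5713214  0.17377938 0.2       ]
col [0.63359497 0.17810365 0.205     ] [0.62066132 0.18608053 0.205     ]
orange [ 0.46401401 -0.08047611  0.18004356] [1.1, 1.1]
[ 0.46127022 -0.08453621  0.012     ]
```

View pics/c.png

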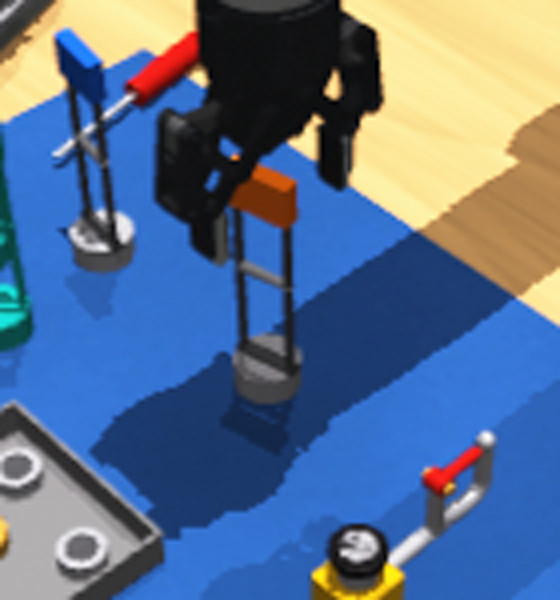

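```bash
python3 - <<'E'
from h import *
S=cam("scene");D=cam("side")
c=lambda u,v:(u/4+180-.4,v/4+100-.4)
print("turq",[atz(S,(u*.64,v*.64),.012).round(3) for u,v in((281,280),(271,250))])
print("tip",atz(S,c(486,438),.207),"shank",atz(S,c(435,478),.204),"col",atz(S,c(358,545),.208))
print("orange",atz(S,c(267,368),.016))
im=capture("scene"); m=hsv(im,(100,150,60),(125,255,255),(190,104,20,25)); m[m>0]=255
ys,xs=np.nonzero(m);print(len(xs))
# fit yaw/pos of carrier by grip box silhouettes in both views
im2=capture("side")
print(proj(S,[[.461,-.274,.177]]),proj(D,[[.461,-.274,.177]]))
cv2.imwrite("pics/f.png",np.hstack([cv2.resize(im[100:175,180:230],(400,600),interpolation=2),cv2.resize(im2[130:205,270:320],(400,600),interpolation=2)]))
k=calibration("wrist");R=cv2.Rodrigues(np.array(k["rvec"]))[0];print(k["K"],-R.T@np.array(k["tvec"]).ravel(),R.round(2))
E
```

```text
turq [array([ 0.571, -0.26 ,  0.012]), array([ 0.535, -0.344,  0.012])]
tip [0.53326756 0.17335992 0.207     ] shank [0.57097309 0.17233868 0.204     ] col [0.63312649 0.17842711 0.208     ]
orange [ 0.46413441 -0.08416144  0.016     ]
230
[[200.44595896 116.05835761]] [[295.05197237 143.3149718 ]]
[[274.60324987   0.         251.98846462]
 [  0.         274.60324987 186.29681838]
 [  0.           0.           1.        ]] [0.52543356 0.08373794 0.3733289 ] [[ 1.   -0.    0.  ]
 [-0.   -0.95  0.32]
 [ 0.   -0.32 -0.95]]
```

View pics/f.png

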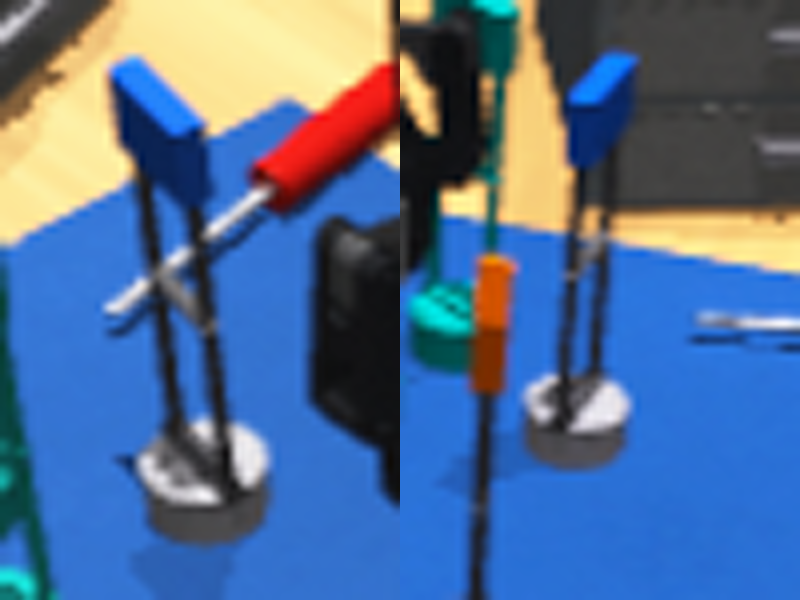

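```bash
python3 - <<'E'
from h import *
S=cam("scene");D=cam("side")
a=atz(S,(180+125/8,100+66/8),.194);b=atz(S,(180+195/8,100+130/8),.194)
print(a,b,(a+b)/2,np.degrees(np.arctan2(*(b-a)[1::-1])),np.linalg.norm(b-a))
a=atz(D,(270+177/8,130+100/8),.194);b=atz(D,(270+225/8,130+58/8),.194)
print(a,b,(a+b)/2,np.degrees(np.arctan2(*(b-a)[1::-1])),np.linalg.norm(b-a))
E
```

```text
[ 0.46133855 -0.29266473  0.194     ] [ 0.466883   -0.24590795  0.194     ] [ 0.46411077 -0.26928634  0.194     ] 83.23741025373114 0.04708436387282863
[ 0.46576519 -0.24488585  0.194     ] [ 0.45490649 -0.29021718  0.194     ] [ 0.46033584 -0.26755151  0.194     ] -103.47085301092861 0.046613738017230025
```

servo_tool([
  {"offset": [-1, 4, -4], "gripper": 1},
  {"offset": [-3, 10, -4]},
  {"offset": [-5, 16, -4]},
  {"offset": [-6.5, 22, -4]},
  {"offset": [-6.5, 27, -4]},
  {"offset": [-6.5, 27.5, -4]},
  {"offset": [-6.5, 27.5, -4]},
  {"offset": [-6.5, 27.5, -4]},
  {"offset": [-6.5, 27.5, -4], "gripper": 1},
])

```text
schema error: expected keys offset, rot, gripper
```

servo_tool([
  {"offset": [-1, 4, -4], "rot": [0, 0, 0], "gripper": 1},
  {"offset": [-3, 10, -4], "rot": [0, 0, 0], "gripper": 1},
  {"offset": [-5, 16, -4], "rot": [0, 0, 0], "gripper": 1},
  {"offset": [-6.5, 22, -4], "rot": [0, 0, 0], "gripper": 1},
  {"offset": [-6.5, 27, -4], "rot": [0, 0, 0], "gripper": 1},
  {"offset": [-6.5, 27.5, -4], "rot": [0, 0, 0], "gripper": 1},
  {"offset": [-6.5, 27.5, -4], "rot": [0, 0, 0], "gripper": 1},
  {"offset": [-6.5, 27.5, -4], "rot": [0, 0, 0], "gripper": 1},
  {"offset": [-6.5, 27.5, -4], "rot": [0, 0, 0], "gripper": 1},
])

```text
clock: 1.8
tool_pos: [0.46, -0.2744, 0.2963]
ee_rot: [-0.0, 1.0, 0.0, -0.0]
wrist_force: [0.2, 0.2, 0.3]
grip_width: 0.0851
```

```bash
python3 - <<'E'
from h import *
W=cam("wrist"); im=capture("wrist"); print(get_state()["tool_pos"])
m=hsv(im,(100,120,40),(125,255,255))
cv2.imwrite("pics/w.png",cv2.resize(im,(800,600)))
p=proj(W,[[.462,-.272,.194],[.462,-.272,.177],[.462,-.274,.0]]);print(p/.64)
sc=proj(cam("scene"),[[.55,.173,.2]]);print(sc)
E
```

```text
[ 0.46019076 -0.27398155  0.29641138]
[[396.45427927 302.20030589]
 [396.26418289 292.05198615]
 [395.15445005 234.88888702]]
[[295.36592429 215.26787   ]]
```

View pics/w.png

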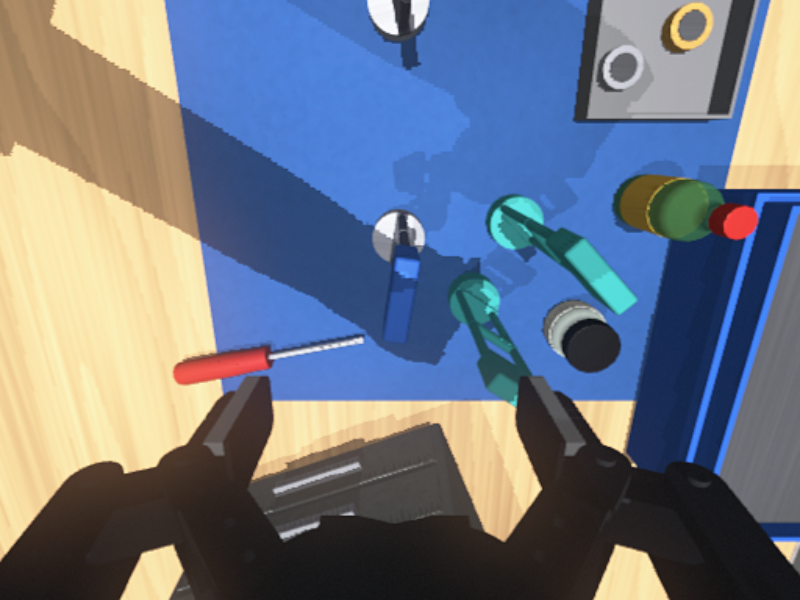

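The wrist view shows the grip's top face, with corners near (397,258), (419,258), (410,342) and (385,340). The two turquoise look-alikes stand to its right.

```bash
python3 - <<'E'
from h import *
W=cam("wrist")
P=[atz(W,(u*.64,v*.64),.194) for u,v in((397,258),(419,258),(410,342),(386,341))]
print(np.round(P,4),np.mean(P,0)); d=(P[0]+P[1]-P[2]-P[3])/2; print(np.degrees(np.arctan2(d[1],d[0])),np.linalg.norm(d))
f=atz(W,(399*.64,236*.64),.024);print("foot",f)
E
```

```text
[[ 0.4624 -0.2469  0.194 ]
 [ 0.474  -0.2469  0.194 ]
 [ 0.4699 -0.2956  0.194 ]
 [ 0.4563 -0.295   0.194 ]] [ 0.46564856 -0.27107183  0.194     ]
83.99165769454855 0.04868715396892602
foot [ 0.46564565 -0.26989057  0.024     ]
```

servo_tool([
  {"offset": [0.45, -0.35, 2], "rot": [0, 0, 0.11], "gripper": 0.6},
  {"offset": [0.45, -0.35, 5], "rot": [0, 0, 0.11], "gripper": 0.6},
  {"offset": [0.45, -0.35, 8], "rot": [0, 0, 0.11], "gripper": 0.6},
  {"offset": [0.45, -0.35, 10.7], "rot": [0, 0, 0.11], "gripper": 0.6},
  {"offset": [0.45, -0.35, 10.9], "rot": [0, 0, 0.11], "gripper": 0.6},
  {"offset": [0.45, -0.35, 10.9], "rot": [0, 0, 0.11], "gripper": 0.6},
  {"offset": [0.45, -0.35, 10.9], "rot": [0, 0, 0.11], "gripper": 0},
  {"offset": [0.45, -0.35, 10.9], "rot": [0, 0, 0.11], "gripper": 0},
  {"offset": [0.45, -0.35, 10.9], "rot": [0, 0, 0.11], "gripper": 0},
  {"offset": [0.45, -0.35, 10.9], "rot": [0, 0, 0.11], "gripper": 0},
  {"offset": [0.45, -0.35, 10.9], "rot": [0, 0, 0.11], "gripper": 0},
  {"offset": [0.45, -0.35, 10.9], "rot": [0, 0, 0.11], "gripper": 0},
], force=60)

```text
clock: 3.05
tool_pos: [0.4648, -0.2719, 0.1889]
ee_rot: [0.001, 0.998, -0.055, 0.001]
wrist_force: [-1.6, 0.7, 6.1]
grip_width: 0.0131
```

```bash
python3 - <<'E'
from h import *
s=get_state();print({k:np.round(s[k],4) for k in("clock","tool_pos","ee_rot","wrist_force","grip_width")})
a=capture("scene")
cv2.imwrite("pics/g.png",np.hstack([cv2.resize(a[85:175,170:240],(400,514),interpolation=2),cv2.resize(a[195:285,240:310],(400,514),interpolation=2)]))
E
```

```text
{'clock': np.float64(3.05), 'tool_pos': array([ 0.4648, -0.2719,  0.1889]), 'ee_rot': array([ 6.000e-04,  9.985e-01, -5.510e-02,  9.000e-04]), 'wrist_force': array([-1.637 ,  0.6704,  6.1042]), 'grip_width': np.float64(0.0131)}
```

View pics/g.png

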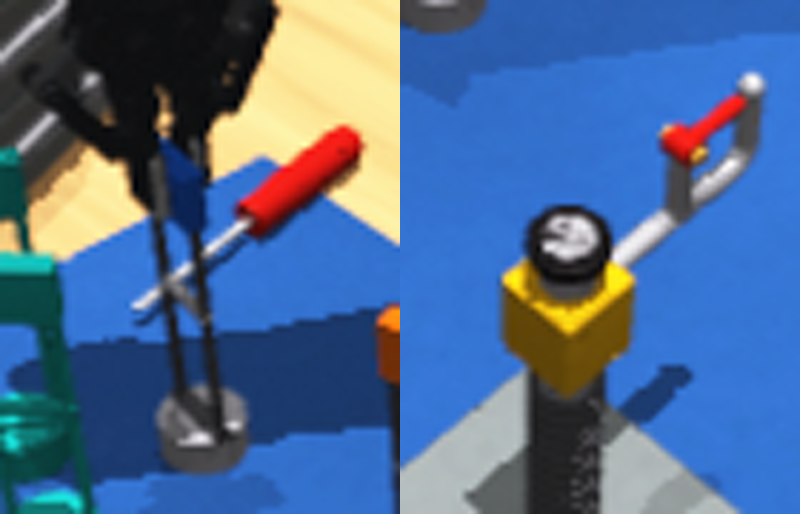

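servo_tool([
  {"offset": [0, 0, -1.5], "rot": [0, 0, 0], "gripper": 0},
  {"offset": [0, 0, -4], "rot": [0, 0, 0], "gripper": 0},
  {"offset": [0, 0, -7], "rot": [0, 0, 0], "gripper": 0},
  {"offset": [0, 0, -10], "rot": [0, 0, 0], "gripper": 0},
  {"offset": [0, 0, -12.5], "rot": [0, 0, 0], "gripper": 0},
  {"offset": [0, 0, -13], "rot": [0, 0, 0], "gripper": 0},
  {"offset": [0, 0, -13], "rot": [0, 0, 0], "gripper": 0},
  {"offset": [0, 0, -13], "rot": [0, 0, 0], "gripper": 0},
])

```text
clock: 3.9
tool_pos: [0.4641, -0.2714, 0.3156]
ee_rot: [-0.001, 0.998, -0.055, -0.001]
wrist_force: [-0.5, -0.8, -4.5]
grip_width: 0.0134
```

```bash
python3 - <<'E'
from h import *
from scipy.spatial.transform import Rotation as Ro
s=get_state();print({k:np.round(s[k],4) for k in("clock","tool_pos","ee_rot","wrist_force","moment","grip_width")})
S,D=cam("scene"),cam("side")
c=[atz(S,(u*.64,v*.64),.012) for u,v in((365,443),(427,497),(475,451),(415,404))];print(np.round(c,3))
c=[atz(D,(u*.64,v*.64),.012) for u,v in((277,414),(331,422),(355,380),(302,371))];print(np.round(c,3),np.mean(c,0))
for C,n in((S,"scene"),(D,"side")):
  a=capture(n); m=hsv(a,(0,0,95),(180,60,200),(225,250,90,75) if n=="scene" else (170,230,70,50))
  n_,l,st,_=cv2.connectedComponentsWithStats(m); i=1+st[1:,4].argmax()
  cn=max(cv2.findContours((l==i).astype('uint8'),0,2)[0],key=cv2.contourArea)
  r=cv2.approxPolyDP(cv2.convexHull(cn),4,True)[:,0]
  print(n,st[i],[(atz(C,p,.012)[:2].round(3).tolist()) for p in r])
q=Ro.from_quat(s["ee_rot"],scalar_first=True).as_matrix();print(q.round(3))
E
```

```text
{'clock': np.float64(3.9), 'tool_pos': array([ 0.4641, -0.2714,  0.3156]), 'ee_rot': array([-6.000e-04,  9.985e-01, -5.500e-02, -1.100e-03]), 'wrist_force': array([-0.5027, -0.7956, -4.5373]), 'moment': array([ 0.0349, -0.0045, -0.038 ]), 'grip_width': np.float64(0.0134)}
[[0.686 0.116 0.012]
 [0.679 0.243 0.012]
 [0.575 0.239 0.012]
 [0.581 0.117 0.012]]
[[0.672 0.249 0.012]
 [0.571 0.236 0.012]
 [0.57  0.118 0.012]
 [0.679 0.127 0.012]] [0.62267849 0.18254628 0.012     ]
scene [ 234  259   70   60 1782] [[0.589, 0.112], [0.577, 0.238], [0.681, 0.241], [0.686, 0.118]]
side [177 236  49  36 917] [[0.679, 0.12], [0.578, 0.115], [0.574, 0.241], [0.676, 0.242]]
[[ 0.994 -0.11  -0.002]
 [-0.11  -0.994  0.001]
 [-0.002 -0.001 -1.   ]]
```

servo_tool([
  {"offset": [-2, -1, 0], "rot": [0, 0, 0], "gripper": 0},
  {"offset": [-6, -3.5, 0], "rot": [0, 0, 0], "gripper": 0},
  {"offset": [-9.6, -6.1, 0], "rot": [0, 0, 0], "gripper": 0},
  {"offset": [-10.2, -10, 0], "rot": [0, 0, 0], "gripper": 0},
  {"offset": [-10.7, -14, 0], "rot": [0, 0, 0], "gripper": 0},
  {"offset": [-11.1, -18, 0], "rot": [0, 0, 0], "gripper": 0},
  {"offset": [-11.5, -22, 0], "rot": [0, 0, 0], "gripper": 0},
  {"offset": [-11.9, -26, 0], "rot": [0, 0, 0], "gripper": 0},
  {"offset": [-12.2, -29, 0], "rot": [0, 0, -0.05], "gripper": 0},
  {"offset": [-11.2, -33, 0], "rot": [0, 0, -0.1], "gripper": 0},
  {"offset": [-9.6, -36.5, 0], "rot": [0, 0, -0.15], "gripper": 0},
  {"offset": [-8, -40, 0], "rot": [0, 0, -0.15], "gripper": 0},
])

```text
clock: 5.2
tool_pos: [0.4287, 0.1364, 0.3165]
ee_rot: [0.0, 1.0, 0.021, -0.0]
wrist_force: [0.6, -0.5, -4.2]
grip_width: 0.0132
```

```bash
python3 - <<'E'
from h import *
s=get_state();print({k:np.round(s[k],4) for k in("clock","tool_pos","ee_rot","wrist_force","grip_width","qpos")})
E
```

```text
{'clock': np.float64(5.2), 'tool_pos': array([0.4287, 0.1364, 0.3165]), 'ee_rot': array([ 3.000e-04,  9.998e-01,  2.100e-02, -3.000e-04]), 'wrist_force': array([ 0.6476, -0.4502, -4.2457]), 'grip_width': np.float64(0.0132), 'qpos': array([ 3.0820e-01, -7.9000e-03, -5.0700e-02,  1.5288e+00, -3.0000e-04,
        1.8371e+00])}
```

servo_tool([
  {"offset": [2, -1.8, 0.5], "rot": [0, 0, 0], "gripper": 0},
  {"offset": [3.8, -3.3, 0.95], "rot": [0, 0, 0], "gripper": 0},
  {"offset": [3.8, -3.3, 0.95], "rot": [0, 0, 0], "gripper": 0},
  {"offset": [3.8, -3.3, 0.95], "rot": [0, 0, 0], "gripper": 0},
  {"offset": [3.8, -3.3, 0.95], "rot": [0, 0, 0], "gripper": 0},
])

```text
clock: 5.7
tool_pos: [0.4649, 0.1689, 0.3074]
ee_rot: [0.0, 1.0, 0.02, -0.001]
wrist_force: [-0.6, 0.2, -4.6]
grip_width: 0.0129
```

```bash
python3 - <<'E'
from h import *
s=get_state();p=s["tool_pos"];print({k:np.round(s[k],4) for k in("clock","tool_pos","ee_rot","wrist_force","grip_width")})
a=capture("scene");b=capture("side");w=capture("wrist")
S,D=cam("scene"),cam("side")
bar=p-[0,0,.085]
for C,n,(x,y) in((S,"scene",(255,165)),(D,"side",(185,165))):
  print(n,"bar",proj(C,[bar]),"crop400px=",((proj(C,[bar,bar+[0,0,.073],p-[0,0,.165],[.552,.174,.2],[.533,.1733,.206]])-[x,y])*5).round())
cv2.imwrite("pics/i.png",np.hstack([cv2.resize(a[165:285,255:335],(400,600),interpolation=2),cv2.resize(b[165:285,185:265],(400,600),interpolation=2)]))
cv2.imwrite("pics/wi.png",w)
E
```

```text
{'clock': np.float64(5.7), 'tool_pos': array([0.4649, 0.1689, 0.3074]), 'ee_rot': array([ 2.000e-04,  9.998e-01,  1.990e-02, -6.000e-04]), 'wrist_force': array([-0.5603,  0.2247, -4.5841]), 'grip_width': np.float64(0.0129)}
scene bar [[321.45047656 187.09703134]] crop400px= [[332. 110.]
 [351. -14.]
 [314. 231.]
 [200. 255.]
 [231. 222.]]
side bar [[255.92092538 204.01722673]] crop400px= [[355. 195.]
 [357.  78.]
 [352. 314.]
 [195. 203.]
 [229. 200.]]
```

View pics/i.png

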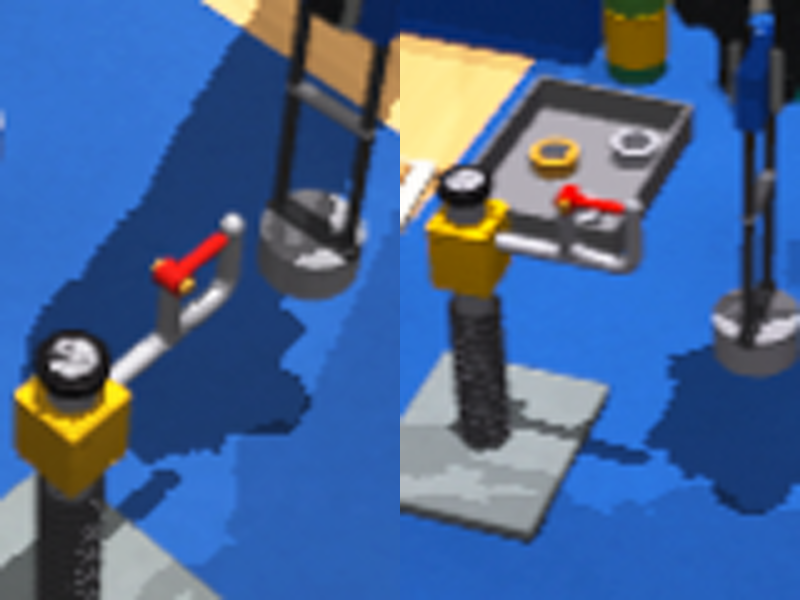

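View pics/wi.png

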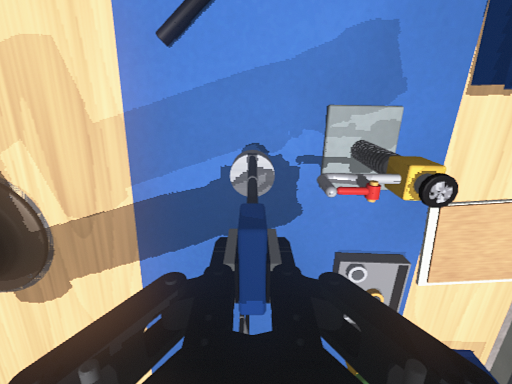

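```bash
python3 - <<'E'
from h import *
S,D,W=cam("scene"),cam("side"),cam("wrist")
s=lambda u,v:(255+u/5-.4,165+v/5-.4)
d=lambda u,v:(185+(u-400)/5-.4,165+v/5-.4)
print("bar",tri([(S,s(333,111)),(D,d(764,188))]),"bar via wrist n/a")
tip=[(S,s(232,224)),(D,d(632,208)),(W,(327,186))]
print("tip",tri(tip),tri(tip[:2]),"wrist",atz(W,(327,186),.206))
h=[(S,s(172,272)),(D,d(569,198)),(W,(373,190))]
print("hinge",tri(h),tri(h[:2]),"wrist",atz(W,(373,190),.202))
print("col",tri([(S,s(73,362)),(D,d(465,185))]),"wrist",atz(W,(438,190),.205),atz(S,s(73,362),.207))
w=cv2.imread("pics/wi.png");cv2.imwrite("pics/j.png",cv2.resize(w[160:220,305:465],(800,300),interpolation=2))
E
```

```text
bar (array([0.46334415, 0.16605385, 0.22392527]), [2.7, 2.7]) bar via wrist n/a
tip (array([0.5312549 , 0.17547369, 0.20320618]), [3.5, 0.6, 3.9]) (array([0.53205413, 0.17263806, 0.2027817 ]), [1.1, 1.1]) wrist [0.52855749 0.18019852 0.206     ]
hinge (array([0.56901811, 0.17473309, 0.20205056]), [2.4, 1.5, 2.2]) (array([0.56827818, 0.17217021, 0.20026754]), [1.1, 1.1]) wrist [0.56993221 0.17674561 0.202     ]
col (array([0.62860448, 0.1744783 , 0.19555129]), [0.6, 0.6]) wrist [0.62385925 0.1798532  0.205     ] [0.63445444 0.18009726 0.207     ]
```

View pics/j.png

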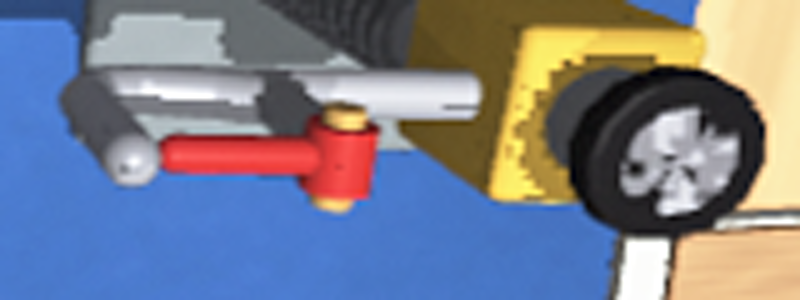

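The tip is at (131,165) and the hinge at (340,155) in the wrist crop. That puts the tip at (0.532, 0.1735) and the mouth at about (0.551, 0.1745) with a heading of about 2.3°, which agrees with the other views. Next I pass the tip through the window.

servo_tool([
  {"offset": [1.5, 0, 0], "rot": [0, 0, 0], "gripper": 0},
  {"offset": [3, -0.1, 0], "rot": [0, 0, 0], "gripper": 0},
  {"offset": [4.5, -0.2, 0], "rot": [0, 0, 0], "gripper": 0},
  {"offset": [6, -0.2, 0], "rot": [0, 0, 0], "gripper": 0},
  {"offset": [7, -0.2, 0], "rot": [0, 0, 0], "gripper": 0},
  {"offset": [8, -0.2, 0], "rot": [0, 0, 0], "gripper": 0},
  {"offset": [8, -0.2, 0], "rot": [0, 0, 0], "gripper": 0},
  {"offset": [8, -0.2, 0], "rot": [0, 0, 0], "gripper": 0},
  {"offset": [8, -0.2, 0], "rot": [0, 0, 0], "gripper": 0},
])

```text
clock: 6.75
tool_pos: [0.5449, 0.1745, 0.308]
ee_rot: [-0.0, 1.0, 0.02, -0.0]
wrist_force: [0.0, -0.8, -4.2]
grip_width: 0.0133
```

```bash
python3 - <<'E'
from h import *
s=get_state();p=s["tool_pos"];print({k:np.round(s[k],4) for k in("clock","tool_pos","ee_rot","wrist_force","grip_width")})
a=capture("scene");b=capture("side")
cv2.imwrite("pics/k.png",np.hstack([cv2.resize(a[175:245,255:325],(400,400),interpolation=2),cv2.resize(b[170:240,185:255],(400,400),interpolation=2)]))
E
```

```text
{'clock': np.float64(6.75), 'tool_pos': array([0.5449, 0.1745, 0.308 ]), 'ee_rot': array([-0.000e+00,  9.998e-01,  2.010e-02, -1.000e-04]), 'wrist_force': array([ 0.0209, -0.7709, -4.1941]), 'grip_width': np.float64(0.0133)}
```

View pics/k.png

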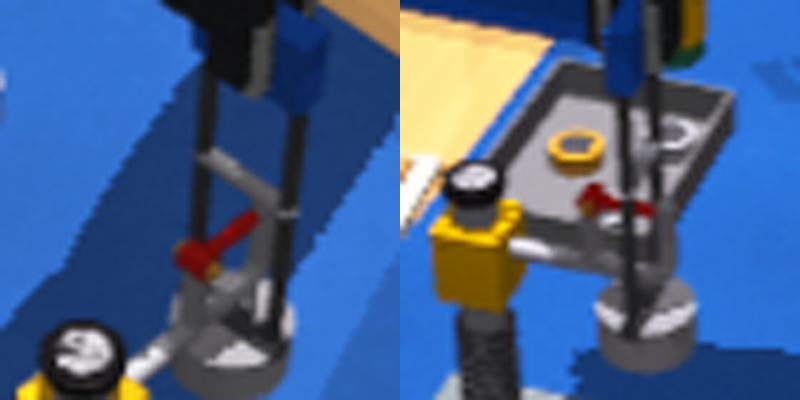

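The picture shows the hook tip inside the lower window, with the bar above the mouth. Now I lower the bar slowly and watch the force.

servo_tool([
  {"offset": [0, 0, 0.5], "rot": [0, 0, 0], "gripper": 0},
  {"offset": [0, 0, 1.0], "rot": [0, 0, 0], "gripper": 0},
  {"offset": [0, 0, 1.3], "rot": [0, 0, 0], "gripper": 0},
  {"offset": [0, 0, 1.5], "rot": [0, 0, 0], "gripper": 0},
  {"offset": [0, 0, 1.7], "rot": [0, 0, 0], "gripper": 0},
  {"offset": [0, 0, 1.9], "rot": [0, 0, 0], "gripper": 0},
  {"offset": [0, 0, 2.1], "rot": [0, 0, 0], "gripper": 0},
  {"offset": [0, 0, 2.3], "rot": [0, 0, 0], "gripper": 0},
  {"offset": [0, 0, 2.3], "rot": [0, 0, 0], "gripper": 0},
  {"offset": [0, 0, 2.3], "rot": [0, 0, 0], "gripper": 0},
])

```text
clock: 7.85
tool_pos: [0.5453, 0.1746, 0.2848]
ee_rot: [-0.0, 1.0, 0.02, -0.0]
wrist_force: [-2.4, -2.1, -2.8]
grip_width: 0.0128
```

servo_tool([
  {"offset": [0, 0, 0.25], "rot": [0, 0, 0], "gripper": 0},
  {"offset": [0, 0, 0.5], "rot": [0, 0, 0], "gripper": 0},
  {"offset": [0, 0, 0.75], "rot": [0, 0, 0], "gripper": 0},
  {"offset": [0, 0, 1.0], "rot": [0, 0, 0], "gripper": 0},
  {"offset": [0, 0, 1.25], "rot": [0, 0, 0], "gripper": 0},
  {"offset": [0, 0, 1.5], "rot": [0, 0, 0], "gripper": 0},
  {"offset": [0, 0, 1.5], "rot": [0, 0, 0], "gripper": 0},
  {"offset": [0, 0, 1.5], "rot": [0, 0, 0], "gripper": 0},
])

```text
clock: 8.65
tool_pos: [0.5453, 0.1746, 0.2697]
ee_rot: [-0.0, 1.0, 0.02, -0.0]
wrist_force: [-2.9, -0.5, -0.5]
grip_width: 0.0131
```

servo_tool([
  {"offset": [0, 0, 0.25], "rot": [0, 0, 0], "gripper": 0},
  {"offset": [0, 0, 0.5], "rot": [0, 0, 0], "gripper": 0},
  {"offset": [0, 0, 0.75], "rot": [0, 0, 0], "gripper": 0},
  {"offset": [0, 0, 1.0], "rot": [0, 0, 0], "gripper": 0},
  {"offset": [0, 0, 1.0], "rot": [0, 0, 0], "gripper": 0},
  {"offset": [0, 0, 1.0], "rot": [0, 0, 0], "gripper": 0},
])

```text
clock: 9.25
tool_pos: [0.5455, 0.1746, 0.2598]
ee_rot: [0.0, 1.0, 0.02, 0.0]
wrist_force: [-2.1, -0.5, -0.1]
grip_width: 0.0128
```

servo_tool([
  {"offset": [0, 0, 0.25], "rot": [0, 0, 0], "gripper": 0},
  {"offset": [0, 0, 0.5], "rot": [0, 0, 0], "gripper": 0},
  {"offset": [0, 0, 0.75], "rot": [0, 0, 0], "gripper": 0},
  {"offset": [0, 0, 1.0], "rot": [0, 0, 0], "gripper": 0},
  {"offset": [0, 0, 1.0], "rot": [0, 0, 0], "gripper": 0},
  {"offset": [0, 0, 1.0], "rot": [0, 0, 0], "gripper": 0},
])

```text
clock: 9.85
tool_pos: [0.5456, 0.1746, 0.2499]
ee_rot: [-0.0, 1.0, 0.02, 0.0]
wrist_force: [0.6, -0.5, 1.1]
grip_width: 0.0129
```

```bash
python3 - <<'E'
from h import *
s=get_state();print({k:np.round(s[k],4) for k in("clock","tool_pos","ee_rot","wrist_force","moment")})
a=capture("scene");b=capture("side")
cv2.imwrite("pics/l.png",np.hstack([cv2.resize(a[175:245,255:325],(400,400),interpolation=2),cv2.resize(b[170:240,185:255],(400,400),interpolation=2)]))
E
```

```text
{'clock': np.float64(9.85), 'tool_pos': array([0.5456, 0.1746, 0.2499]), 'ee_rot': array([-0.000e+00,  9.998e-01,  2.000e-02,  3.000e-04]), 'wrist_force': array([ 0.6223, -0.4772,  1.1027]), 'moment': array([-0.0945, -0.2331,  0.0056])}
```

View pics/l.png

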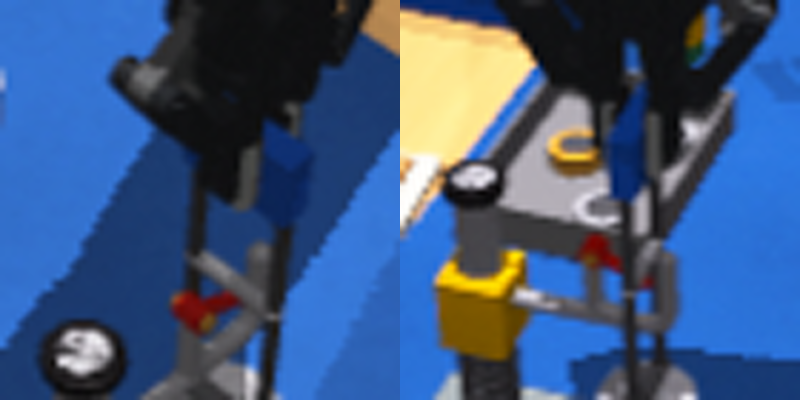

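The picture shows the bar in the mouth beside the tip, with the tip top above it at (258,250). It is pressing the gate and the hook has sunk. I carry on in small steps.

servo_tool([
  {"offset": [0, 0, 0.2], "rot": [0, 0, 0], "gripper": 0},
  {"offset": [0, 0, 0.4], "rot": [0, 0, 0], "gripper": 0},
  {"offset": [0, 0, 0.6], "rot": [0, 0, 0], "gripper": 0},
  {"offset": [0, 0, 0.8], "rot": [0, 0, 0], "gripper": 0},
  {"offset": [0, 0, 0.8], "rot": [0, 0, 0], "gripper": 0},
  {"offset": [0, 0, 0.8], "rot": [0, 0, 0], "gripper": 0},
])

```text
clock: 10.55
tool_pos: [0.5451, 0.1746, 0.2416]
ee_rot: [0.0, 1.0, 0.02, -0.0]
wrist_force: [-1.6, -0.2, 1.6]
grip_width: 0.013
```

servo_tool([
  {"offset": [0, 0, 0.2], "rot": [0, 0, 0], "gripper": 0},
  {"offset": [0, 0, 0.4], "rot": [0, 0, 0], "gripper": 0},
  {"offset": [0, 0, 0.5], "rot": [0, 0, 0], "gripper": 0},
  {"offset": [0, 0, 0.5], "rot": [0, 0, 0], "gripper": 0},
  {"offset": [0, 0, 0.5], "rot": [0, 0, 0], "gripper": 0},
])

```text
clock: 11.05
tool_pos: [0.5449, 0.1745, 0.2365]
ee_rot: [0.0, 1.0, 0.02, -0.001]
wrist_force: [-2.9, -0.8, 1.6]
grip_width: 0.0131
```

servo_tool([
  {"offset": [0, 0, 0.1], "rot": [0, 0, 0], "gripper": 0},
  {"offset": [0, 0, 0.2], "rot": [0, 0, 0], "gripper": 0},
  {"offset": [0, 0, 0.3], "rot": [0, 0, 0], "gripper": 0},
  {"offset": [0, 0, 0.3], "rot": [0, 0, 0], "gripper": 0},
  {"offset": [0, 0, 0.3], "rot": [0, 0, 0], "gripper": 0},
])

```text
clock: 11.55
tool_pos: [0.5454, 0.1745, 0.2338]
ee_rot: [0.0, 1.0, 0.02, 0.0]
wrist_force: [-1.3, -1.5, -0.0]
grip_width: 0.0128
```

servo_tool([
  {"offset": [0, 0, 0.1], "rot": [0, 0, 0], "gripper": 0},
  {"offset": [0, 0, 0.2], "rot": [0, 0, 0], "gripper": 0},
  {"offset": [0, 0, 0.3], "rot": [0, 0, 0], "gripper": 0},
  {"offset": [0, 0, 0.3], "rot": [0, 0, 0], "gripper": 0},
  {"offset": [0, 0, 0.3], "rot": [0, 0, 0], "gripper": 0},
])

```text
clock: 12.05
tool_pos: [0.5454, 0.1745, 0.2308]
ee_rot: [0.0, 1.0, 0.02, 0.0]
wrist_force: [-0.8, -0.7, 1.0]
grip_width: 0.013
```

servo_tool([
  {"offset": [0, 0, 0.1], "rot": [0, 0, 0], "gripper": 0},
  {"offset": [0, 0, 0.2], "rot": [0, 0, 0], "gripper": 0},
  {"offset": [0, 0, 0.3], "rot": [0, 0, 0], "gripper": 0},
  {"offset": [0, 0, 0.3], "rot": [0, 0, 0], "gripper": 0},
  {"offset": [0, 0, 0.3], "rot": [0, 0, 0], "gripper": 0},
])

```text
clock: 12.55
tool_pos: [0.5454, 0.1745, 0.2278]
ee_rot: [0.0, 1.0, 0.02, 0.0]
wrist_force: [-0.9, -0.9, 1.1]
grip_width: 0.0129
```

```bash
cat > loc.py <<'E'
from h import *
s=get_state();p=s["tool_pos"];print({k:np.round(s[k],4) for k in("clock","tool_pos","wrist_force","grip_width")})
a=capture("scene");b=capture("side")
S,D=cam("scene"),cam("side")
# yellow collar tracks the hook height; red gate shape
for n,i in(("scene",a),("side",b)):
  y=hsv(i,(22,150,110),(32,255,255),(240,200,50,100) if n=="scene" else (180,180,45,60));ys,xs=np.nonzero(y)
  r=hsv(i,(0,150,80),(8,255,255),(270,180,50,70) if n=="scene" else (205,180,40,60));v,u=np.nonzero(r)
  print(n,"collar",len(xs),xs.mean().round(1),ys.mean().round(1),"red",len(u),[int(x) for x in(u.min(),u.max(),v.min(),v.max())] if len(u) else "")
  bar=p-[0,0,.085];print(" bar px",proj(S if n=="scene" else D,[bar]).round(1))
import sys
if len(sys.argv)>1: cv2.imwrite(sys.argv[1],np.hstack([cv2.resize(a[175:255,255:325],(525,600),interpolation=2)[:,:400],cv2.resize(b[180:260,190:243],(400,600),interpolation=2)]))
E
python3 loc.py pics/m.png
```

```text
{'clock': np.float64(12.55), 'tool_pos': array([0.5454, 0.1745, 0.2278]), 'wrist_force': array([-0.9035, -0.8638,  1.1219]), 'grip_width': np.float64(0.0129)}
scene collar 97 270.1 253.7 red 41 [286, 298, 220, 231]
 bar px [[295.7 231.3]]
side collar 59 200.4 216.3 red 33 [216, 229, 210, 215]
 bar px [[226.9 222.8]]
```

Force fell at the gate's give point (5.8 N to 4.3 N). It then rose again along the hook spring's slope, and the red gate looks flat again, so the bar has probably snapped in. I ease off until the hook carries the weight.

servo_tool([
  {"offset": [0, 0, -0.15], "rot": [0, 0, 0], "gripper": 0},
  {"offset": [0, 0, -0.3], "rot": [0, 0, 0], "gripper": 0},
  {"offset": [0, 0, -0.45], "rot": [0, 0, 0], "gripper": 0},
  {"offset": [0, 0, -0.5], "rot": [0, 0, 0], "gripper": 0},
  {"offset": [0, 0, -0.5], "rot": [0, 0, 0], "gripper": 0},
  {"offset": [0, 0, -0.5], "rot": [0, 0, 0], "gripper": 0},
  {"offset": [0, 0, -0.5], "rot": [0, 0, 0], "gripper": 0},
])

```text
clock: 13.35
tool_pos: [0.5454, 0.1746, 0.2327]
ee_rot: [0.0, 1.0, 0.02, -0.0]
wrist_force: [-0.7, -0.7, 1.3]
grip_width: 0.0132
```

```bash
python3 loc.py pics/n.png
```

```text
{'clock': np.float64(13.35), 'tool_pos': array([0.5454, 0.1746, 0.2327]), 'wrist_force': array([-0.6735, -0.7117,  1.2591]), 'grip_width': np.float64(0.0132)}
scene collar 92 270.3 252.5 red 47 [286, 298, 219, 229]
 bar px [[295.9 229.9]]
side collar 62 200.5 214.7 red 27 [216, 229, 209, 214]
 bar px [[226.8 221.4]]
```

View pics/n.png

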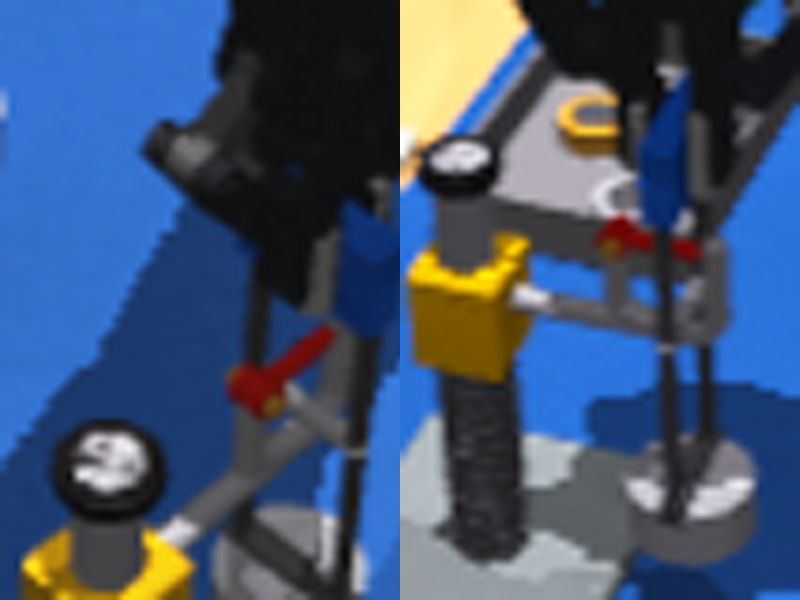

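The gate is shut and level above the bar in both views. The wrist is still pressing by about 1 N, so I ease up further.

servo_tool([
  {"offset": [0, 0, -0.15], "rot": [0, 0, 0], "gripper": 0},
  {"offset": [0, 0, -0.3], "rot": [0, 0, 0], "gripper": 0},
  {"offset": [0, 0, -0.4], "rot": [0, 0, 0], "gripper": 0},
  {"offset": [0, 0, -0.4], "rot": [0, 0, 0], "gripper": 0},
  {"offset": [0, 0, -0.4], "rot": [0, 0, 0], "gripper": 0},
  {"offset": [0, 0, -0.4], "rot": [0, 0, 0], "gripper": 0},
])

```text
clock: 14.05
tool_pos: [0.5454, 0.1746, 0.2367]
ee_rot: [-0.0, 1.0, 0.02, -0.0]
wrist_force: [0.2, -0.9, 0.2]
grip_width: 0.0134
```

servo_tool([
  {"offset": [0, 0, 0], "rot": [0, 0, 0], "gripper": 0},
  {"offset": [0, 0, 0], "rot": [0, 0, 0], "gripper": 0},
  {"offset": [0, 0, 0], "rot": [0, 0, 0], "gripper": 0},
])

```text
clock: 14.35
tool_pos: [0.5454, 0.1745, 0.2368]
ee_rot: [-0.0, 1.0, 0.02, -0.0]
wrist_force: [0.0, 0.2, 0.5]
grip_width: 0.0133
```

```bash
python3 loc.py
```

```text
{'clock': np.float64(14.35), 'tool_pos': array([0.5454, 0.1745, 0.2368]), 'wrist_force': array([0.0069, 0.1967, 0.4715]), 'grip_width': np.float64(0.0133)}
scene collar 91 270.3 251.3 red 46 [286, 299, 218, 228]
 bar px [[296.  228.8]]
side collar 58 199.9 213.6 red 28 [216, 229, 208, 212]
 bar px [[226.8 220.2]]
```

servo_tool([
  {"offset": [0, 0, 0], "rot": [0, 0, 0], "gripper": 0},
  {"offset": [0, 0, 0], "rot": [0, 0, 0], "gripper": 0.17},
  {"offset": [0, 0, 0], "rot": [0, 0, 0], "gripper": 0.19},
  {"offset": [0, 0, 0], "rot": [0, 0, 0], "gripper": 0.22},
  {"offset": [0, 0, 0], "rot": [0, 0, 0], "gripper": 0.3},
  {"offset": [0, 0, 0], "rot": [0, 0, 0], "gripper": 0.4},
  {"offset": [0, 0, 0], "rot": [0, 0, 0], "gripper": 0.5},
  {"offset": [0, 0, 0], "rot": [0, 0, 0], "gripper": 0.55},
  {"offset": [0, 0, 0], "rot": [0, 0, 0], "gripper": 0.55},
  {"offset": [0, 0, 0], "rot": [0, 0, 0], "gripper": 0.55},
  {"offset": [0, 0, 0], "rot": [0, 0, 0], "gripper": 0.55},
], force=20)

```text
clock: 15.55
tool_pos: [0.5454, 0.1745, 0.2368]
ee_rot: [0.0, 1.0, 0.02, -0.0]
wrist_force: [0.2, 0.3, 0.6]
grip_width: 0.0468
```

servo_tool([
  {"offset": [0, 0, -0.5], "rot": [0, 0, 0], "gripper": 0.55},
  {"offset": [0, 0, -1.5], "rot": [0, 0, 0], "gripper": 0.55},
  {"offset": [0, 0, -3], "rot": [0, 0, 0], "gripper": 0.55},
  {"offset": [0, 0, -5], "rot": [0, 0, 0], "gripper": 0.55},
  {"offset": [0, 0, -8], "rot": [0, 0, 0], "gripper": 0.55},
  {"offset": [0, 0, -11], "rot": [0, 0, 0], "gripper": 0.55},
  {"offset": [0, 0, -12], "rot": [0, 0, 0], "gripper": 0.55},
  {"offset": [0, 0, -12], "rot": [0, 0, 0], "gripper": 0.55},
  {"offset": [0, 0, -12], "rot": [0, 0, 0], "gripper": 0.55},
  {"offset": [0, 0, -12], "rot": [0, 0, 0], "gripper": 0.55},
])

```text
clock: 16.55
tool_pos: [0.5451, 0.1745, 0.3552]
ee_rot: [0.0, 1.0, 0.02, -0.001]
wrist_force: [-0.3, 0.2, 0.4]
grip_width: 0.0469
```

```bash
python3 loc.py pics/o.png; python3 loc.py; python3 - <<'E'
from h import *
# grip block and gate/bar geometry without the viewer
a=capture("scene");S=cam("scene");D=cam("side");b=capture("side")
g=hsv(a,(105,180,60),(120,255,200),(285,175,35,45));
for C,i,n in((S,a,"scene"),(D,b,"side")):
  print(n,[(np.round(d["extent"]).tolist(),round(d["confidence"],2)) for d in look_for(n,"carrier_blue")][:2],"expect bar/grip/foot",proj(C,[[.544,.1745,.152],[.544,.1745,.225],[.544,.1745,.06]]).round().tolist())
E
```

```text
{'clock': np.float64(16.55), 'tool_pos': array([0.5451, 0.1745, 0.3552]), 'wrist_force': array([-0.3339,  0.2169,  0.3587]), 'grip_width': np.float64(0.0469)}
scene collar 87 270.4 251.6 red 47 [286, 299, 218, 229]
 bar px [[299.7 191.6]]
side collar 64 200.7 213.6 red 27 [216, 229, 208, 212]
 bar px [[225.7 184.2]]
{'clock': np.float64(16.65), 'tool_pos': array([0.545 , 0.1744, 0.3554]), 'wrist_force': array([ 0.8236,  0.0132, -0.6622]), 'grip_width': np.float64(0.047)}
scene collar 88 270.4 251.5 red 47 [286, 299, 218, 229]
 bar px [[299.7 191.5]]
side collar 65 200.6 213.4 red 27 [216, 229, 208, 212]
 bar px [[225.7 184.2]]
scene [([285.0, 194.0, 23.0, 72.0], 0.79), ([162.0, 128.0, 24.0, 61.0], 0.69)] expect bar/grip/foot [[296.0, 228.0], [299.0, 206.0], [294.0, 253.0]]
side [([270.0, 127.0, 15.0, 50.0], 0.86), ([263.0, 136.0, 6.0, 48.0], 0.61)] expect bar/grip/foot [[227.0, 220.0], [227.0, 199.0], [228.0, 245.0]]
```

Gate and collar sit at the positions seen with the bar seated. I let it settle, then check for swing by comparing frames.

servo_tool([
  {"offset": [0, 0, 0], "rot": [0, 0, 0], "gripper": 0.55},
  {"offset": [0, 0, 0], "rot": [0, 0, 0], "gripper": 0.55},
  {"offset": [0, 0, 0], "rot": [0, 0, 0], "gripper": 0.55},
  {"offset": [0, 0, 0], "rot": [0, 0, 0], "gripper": 0.55},
  {"offset": [0, 0, 0], "rot": [0, 0, 0], "gripper": 0.55},
  {"offset": [0, 0, 0], "rot": [0, 0, 0], "gripper": 0.55},
  {"offset": [0, 0, 0], "rot": [0, 0, 0], "gripper": 0.55},
  {"offset": [0, 0, 0], "rot": [0, 0, 0], "gripper": 0.55},
  {"offset": [0, 0, 0], "rot": [0, 0, 0], "gripper": 0.55},
  {"offset": [0, 0, 0], "rot": [0, 0, 0], "gripper": 0.55},
])

```text
clock: 17.95
tool_pos: [0.5454, 0.1746, 0.3568]
ee_rot: [-0.0, 1.0, 0.02, 0.0]
wrist_force: [-0.0, -0.2, 0.2]
grip_width: 0.0468
```

```bash
python3 - <<'E'
from h import *
f=[capture("side")[185:270,205:250].astype(int) for _ in range(14)]
print([int((abs(x-f[0]).max(2)>25).sum()) for x in f])
D,S=cam("side"),cam("scene")
b=capture("side");a=capture("scene")
for n,i,C,box in(("side",b,D,(215,185,25,24)),("scene",a,S,(285,190,30,30))):
  hs=cv2.cvtColor(i,cv2.COLOR_BGR2HSV); 
  m=hsv(i,(108,200,30),(125,255,255),box);ys,xs=np.nonzero(m)
  print(n,"grip",len(xs),xs.mean().round(1) if len(xs) else "",ys.mean().round(1) if len(xs) else "")
print([(np.round(d["extent"]).tolist(),round(d["confidence"],2)) for d in look_for("scene","carrier_orange")][:2])
E
```

```text
[0, 0, 0, 0, 0, 0, 0, 0, 0, 0, 0, 0, 0, 0]
side grip 151 228.5 199.2
scene grip 356 296.9 205.2
[([234.0, 140.0, 19.0, 66.0], 0.86), ([256.0, 213.0, 46.0, 56.0], 0.22)]
```

Over 0.7 s no pixels change. The grip sits where an upright carrier's should, at side (227,199) and scene (299,206), and the orange carrier is unmoved.

```bash
python3 -c "
from plant import *
print(sign_off())"
```

```text
the job is handed in; nothing more can be done
None
```

I hung the blue carrier on the spring hook and handed the job in at about 19 s of the 58 s allowed. The sign-off reports no verdict, so success rests on my own checks.

**How it went:**
- I gripped the blue carrier by its block, lifted it and carried it round the orange carrier.
- I passed the hook's tip through the lower window and pressed the bar down on the gate beside the tip.
- The highest pressing force I read was about 6 N, against the 25 N limit. These were readings at the end of each move, not a continuous record.
- After the gate snapped, I raised the tool until the wrist read about zero, released the grip and lifted the gripper clear.

**Checks before handing in:**
- **Gate:** before release, both camera views showed it shut and level above the bar. After release, its pixel positions matched those.
- **Stillness:** fourteen side-camera frames over 0.7 s showed no change.
- **Upright:** the grip block was within about 2 px of where an upright carrier's should be.
- **Gripper:** it ended about 12 cm above the release height with near-zero wrist force.
- **Orange carrier:** it was detected at its original place. I did not re-measure the handpiece, jar or bottle, but the arm never went near them while low.

**What I could not check:** the viewer's 12-picture limit blocked the last picture, so the final state was confirmed only by pixel measurements. In that check the detector found the carrier in the scene camera. Its top two side-camera hits were elsewhere, so the side-view evidence comes from the colour and frame checks alone.

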